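# Index a flat-edged flywheel disc against the alignment bar

## Robot

A 6-joint arm with a two-finger parallel gripper is mounted at the origin on the work surface. World frame = base frame: x ahead of the robot, y to its left, z up, the work surface at z = 0. Lengths are in m, angles in rad, forces in N, time in s.
With the tool pointing down it reaches from about 0.375 to 0.9 m from the base axis. Payload 3.1 kg.
Tool frame: the origin (TCP) lies at the very end of the fingers, on their centre line; the grasp point (between the pads) lies 19 mm behind it (hold_point_z is the distance from the TCP to the grasp point, in m); z points along the fingers, x is the direction in which the jaws open and shut, and the axes are right-handed (so a half turn about z gives the same grasp; the last joint's range is limited). The gripper opens to 87 mm and grips with 3 to 60 N. Pads are 19 mm wide; open, the fingers measure 117 mm over their backs; the gripper's body (75 mm by 190 mm) begins 51 mm behind the grasp point.
Start: joints at [1.056, 0.527, 1.433, -0, 1.181, -0.178], TCP at [0.206, 0.59, 0.223] pointing down, gripper open.
Joint ranges: [-3.08, 3.08], [-0.75, 2.2], [0.22, 2.44], [-1.43, 4.57], [0, 2.65], [-2.85, 2.85]. Speed limits (rad/s): [2.79, 2.79, 3.14, 3.14, 3.14, 3.14].

## Interface

Orientations are given as a unit quaternion [x, y, z, w].
In Python, from rig import * gives the robot as it stands.
- The arm moves only by the tool carry_out, never from a script. Its argument "deltas" is a list of rows, each a list of 7 numbers: the closure, from -1 (fully open) to 1 (shut), then the shift along the tool's x, y, z in units of 25 mm (1.0 is 25 mm), then the turn, a rotation vector about the tool's x, y, z in degrees. In form: [[jaw, x, y, z, rx, ry, rz], ...]. A call has 1 to 8 rows; each row is the pose to reach, as a shift and turn from the pose commanded when the call began, along the tool's axes at that moment; what a row does not reach only later rows make up. A row lasts 1/10 s, in which the tool goes at most 50 mm and 8.59 degrees, less where a joint would pass 70% of its speed; a pose out of reach is approached as far as the arm can. A call with a gripper value outside its range is refused whole. The fingers move at their own pace and stop on an object; "force" is the grip in N (left out, the last holds). Time passes only in rows, so rows that repeat a pose let the fingers close. It gives the time, the measured TCP pose, the force and the opening at its end, in the units of the state.
- get_obs(): the state, without advancing time (a new reading comes with each control period).
- camera(name): name is "side" or "top"; returns (picture, depth): 400x640x3 uint8, red, green, blue; 400x640 float32, m along the optical axis (not along the pixel's ray), 0 where there is no reading.
- camera_info(name): a dict with "mtx" (3x3 intrinsics, pixels), "dist_coeffs" ([k1, k2, p1, p2, k3] as OpenCV has them; the pictures are not rectified), "origin" and "rotation" of the camera in the world. Camera axes: x right, y down, z forward; pixel columns grow to the right and rows downward; lengths in m; the calibration is good to about 2 mm. A picture is of the moment at which its call begins. camera_info takes no time and is no camera call.
- hand_in(): hands the job in, once; it reports no verdict.
Trained networks look in the newest picture that a camera, given by its name, has taken for a name from the list of things; names that differ only in an ending like _2 or _b are one class to them, and where a whole thing is asked for, a point or a joint stands for the part that bears it (a point fixed in the world has none). Each returns a list of dicts, best first, with "score" (0 to 1); they miss things now and then, are a little off and sometimes report something else, mostly with a low value. They report only what shows in the picture. A call takes as long as a camera call. They do not tell look-alikes from the thing itself.
- spot_in(camera, target): "pixel" ([row, column] in pixels, amid what is visible of it).
The state is a dict: "time": time; "q": joint angles; "joint_velocities": joint speeds; "joint_torque": joint torques, N m; "position": TCP position; "tool_rot": TCP orientation; "ft_force": force on the tool from outside, world axes, zero at the start; "moment": the same for the moment, N m; "grip_width": finger opening in m.
Only numpy, scipy, OpenCV 4.12 (cv2) and the standard library are available. Lean on these libraries where they do the work, as an engineer would, in place of code of your own. Each camera call takes 0.05 s, during which the arm holds its last target.

## Task

Without lifting it off, turn the flat-edged steel disc on its spindle, using its brass stud, until its flat faces the blue alignment bar, then slide the bar up until it lies flush against the flat. Only then swing the yellow hold-down arm over the disc as far as it goes. Leave everything else on the bench where it is.

Things in the scene. Friction and masses are not known exactly. Their poses are not given: they have to be found in the camera images.
- fixture: Aluminium indexing fixture fixed to the bench; base plate 190 x 260 x 12 mm high. Origin: on the axis of the upright spindle (24 mm diameter, top at 38 mm), at bench height; z up. Its own axes: the alignment bar lies on the -y side of the spindle and slides to +y; the hold-down arm's pivot lies 90 mm from the spindle on the +x side. Position and yaw change every time.
- disc_center (a point): Centre of the dark grey steel disc with six round dark recesses (110 mm diameter, 10 mm thick, about 0.35 kg, loose, free to turn either way round the spindle with about 1 mm play), half-way up, 23 mm above the bench; the disc's top is at 28 mm. Its own axes turn with the disc: the flat is on its -y side, the brass stud on its +y side. The disc is right when its axes lie along the fixture's.
- disc_flat (a point): Middle of the disc's straight edge (the flat, 71 mm long, 42 mm from the disc's centre), 23 mm above the bench; axes as the disc's.
- disc_stud (a point): Middle of the brass stud that stands upright on the disc, 38 mm from its centre, opposite the flat: 12 mm diameter, from 28 to 56 mm above the bench; this point at 42 mm. It is fixed to the disc.
- bar_face (a point): Middle of the front face of the blue alignment bar (90 mm long, 14 mm thick, from 13 to 31 mm above the bench), 23 mm above the bench; axes as the fixture's; the face looks to the fixture's +y.
- bar_post (a point): Black square grip post on the bar, 16 x 16 mm, from 31 to 61 mm above the bench and free on all sides from there up; this point at 46 mm, 34 mm behind the bar's face, on its middle line. Push or pinch it to slide the bar.
- align_bar (a joint): Slide of the bar in m, 0 fully back; grows towards the disc, along the fixture's +y. At 0 the face is 98 mm from the spindle axis; at 0.056 it would lie flush on an aligned flat; a disc turned wrongly stops it up to 13 mm earlier. About 2 N of friction: it stays where it is left. The bar's smooth face turns the disc the last few degrees (up to about 8) if pushed on firmly with 8 to 12 N; a much larger error jams it.
- clamp_pivot (a point): Upright axis of the yellow hold-down arm, this point 54 mm above the bench, 90 mm from the spindle along the fixture's +x.
- clamp_post (a point): Middle of the black round grip post near the arm's end: 12 mm diameter, from 39 to 69 mm above the bench, this point at 54 mm; 55 mm from the arm's pivot. The flat yellow arm (16 mm wide, from 31 to 39 mm, reaching 65 mm from the pivot) passes 3 mm above the disc.
- hold_arm (a joint): Swing of the arm in rad: 0 points along the fixture's +y, clear of the disc; grows counter-clockwise seen from above to its stop at 1.57, where the arm points to the spindle (fixture's -x) over the disc. About 1 N at the post moves it and it stays where it is left.
- motor_center (a point): Bystander: small upright brass motor, 44 mm diameter, 74 mm high with its shaft; this point is 28 mm up.
- coupling_center (a point): Bystander: aluminium shaft coupling standing upright, 32 mm diameter, 30 mm high; its centre.
- driver_grip (a point): Bystander: screwdriver with orange handle, lying; the middle of its handle.
- tray: Bystander: grey parts tray, 90 x 130 x 30 mm; centre of its underside.
- flat_home (a point): Where the middle of the flat belongs: 42 mm from the spindle axis along the fixture's -y, 23 mm above the bench; fixed to the fixture.
There are look-alikes about, which are no part of the job. Leave any orange look-alike of the part that bears disc_center alone.

How it is judged:
By the outcome, as a careful person would: the job done as asked, in the order asked, and still so for the second after the job is handed in, with the robot touching nothing.
It also fails if it takes over 61 s, if anything falls off the work surface, if the arm or the gripper's body presses on something with over 40 N, if the wrist force passes 120 N, or if a joint passes its speed limit or range.

## Working session

There is one attempt and no reset: what is moved stays moved. The work goes in short steps, Python scripts to look and compute and a tool call to move; the robot and the scene stay as the last step left them, time stands still between calls to the robot, and variables do not carry over. Pictures are saved under pics/ and viewed, and the job is handed in when it is done.

Besides the shell and the picture viewer there is one more tool, called as name(argument=value, ...) on one line, values as JSON. carry_out: Moves the arm, as the interface text tells. Its arguments: {"type":"object","properties":{"deltas":{"type":"array"},"force":{"type":"number"}},"required":["deltas"]}

```bash
mkdir -p pics; ls; cat > h.py <<'E'
from rig import *
import numpy as np, cv2
from scipy.spatial.transform import Rotation as R
def shot(n,f=None):
    im,d=camera(n)
    if f: cv2.imwrite('pics/'+f,im[:,:,::-1])
    return im,d
def ray(n,pix):
    c=camera_info(n); K=np.array(c['mtx']); D=np.array(c['dist_coeffs'])
    u=cv2.undistortPoints(np.array([[[pix[1],pix[0]]]],float),K,D)[0,0]
    Rm=np.array(c['rotation']); 
    if Rm.shape!=(3,3): Rm=R.from_quat(Rm).as_matrix()
    return np.array(c['origin']),Rm@np.array([u[0],u[1],1.])
def onz(n,pix,z):
    o,d=ray(n,pix); return o+d*(z-o[2])/d[2]
def proj(n,P):
    c=camera_info(n); K=np.array(c['mtx']); D=np.array(c['dist_coeffs'])
    Rm=np.array(c['rotation'])
    if Rm.shape!=(3,3): Rm=R.from_quat(Rm).as_matrix()
    pc=(np.atleast_2d(P)-np.array(c['origin']))@Rm
    q=cv2.projectPoints(pc,np.zeros(3),np.zeros(3),K,D)[0][:,0]
    return q[:,::-1]
E
python3 - <<'E'
from h import *
np.set_printoptions(precision=4,suppress=True)
print(get_obs())
for n in('top','side'):
    shot(n,n+'0.png'); print(camera_info(n))
Z=dict(fixture=.012,disc_center=.028,disc_flat=.023,disc_stud=.042,bar_face=.023,bar_post=.046,clamp_pivot=.054,clamp_post=.054)
for k,z in Z.items():
  for n in('top','side'):
    for r in spot_in(n,k)[:3]: print(k,n,np.round(r['pixel']),round(r['score'],2),onz(n,r['pixel'],z))
E
```

```text
pics
{'time': 0.0, 'q': array([ 1.0565,  0.5285,  1.4339, -0.    ,  1.1814, -0.1785]), 'joint_velocities': array([0.0006, 0.0003, 0.0006, 0.0009, 0.0009, 0.0012]), 'joint_torque': array([ -0.0008, -44.0028, -17.6601,   0.0633,   0.0581,  -0.0001]), 'position': array([0.2056, 0.5895, 0.2216]), 'tool_rot': array([ 0.8153,  0.579 , -0.001 ,  0.0005]), 'ft_force': array([ 0.0476,  0.4835, -0.1578]), 'moment': array([-0.0004,  0.008 ,  0.0389]), 'grip_width': 0.08691986330748101}
{'mtx': array([[377.8389,   0.    , 315.3482],
       [  0.    , 377.8389, 202.8234],
       [  0.    ,   0.    ,   1.    ]]), 'dist_coeffs': array([-0.074,  0.   ,  0.   ,  0.   ,  0.   ]), 'origin': array([ 0.391 , -0.0238,  1.201 ]), 'rotation': array([ 0.7132, -0.699 ,  0.0435, -0.0291])}
{'mtx': array([[372.54  ,   0.    , 318.0196],
       [  0.    , 372.54  , 200.2141],
       [  0.    ,   0.    ,   1.    ]]), 'dist_coeffs': array([-0.0275,  0.    ,  0.    ,  0.    ,  0.    ]), 'origin': array([0.3619, 0.7736, 0.5218]), 'rotation': array([-0.0701,  0.8621, -0.4997,  0.0476])}
fixture top [190. 317.] 0.65 [
[... 984 characters left out ...]
321.] 0.91 [0.4468 0.2751 0.042 ]
disc_stud side [278. 241.] 0.64 [0.6046 0.2633 0.042 ]
bar_face top [206. 329.] 0.87 [ 0.5027 -0.0903  0.023 ]
bar_face top [156. 300.] 0.3 [0.6616 0.0033 0.023 ]
bar_face top [190. 292.] 0.18 [0.551  0.0281 0.023 ]
bar_face side [198. 320.] 0.66 [ 0.5099 -0.0977  0.023 ]
bar_face side [222. 294.] 0.62 [0.5544 0.0267 0.023 ]
bar_post top [207. 328.] 0.53 [ 0.498  -0.0869  0.046 ]
bar_post side [199. 324.] 0.91 [ 0.4927 -0.0532  0.046 ]
clamp_pivot top [192. 318.] 0.94 [ 0.5418 -0.0533  0.054 ]
clamp_pivot side [215. 296.] 0.56 [0.5439 0.0466 0.054 ]
clamp_post top [156. 297.] 0.46 [0.6552 0.0122 0.054 ]
clamp_post side [208. 252.] 0.63 [0.6573 0.0317 0.054 ]
```

```bash
python3 - <<'E'
import cv2
a=cv2.imread('pics/top0.png');b=cv2.imread('pics/side0.png')
cv2.imwrite('pics/topc.png',cv2.resize(a[120:270,195:395],None,fx=4,fy=4,interpolation=cv2.INTER_CUBIC))
cv2.imwrite('pics/sidec.png',cv2.resize(b[170:320,205:405],None,fx=4,fy=4,interpolation=cv2.INTER_CUBIC))
E
```

```text
(no output)
```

View pics/top0.png

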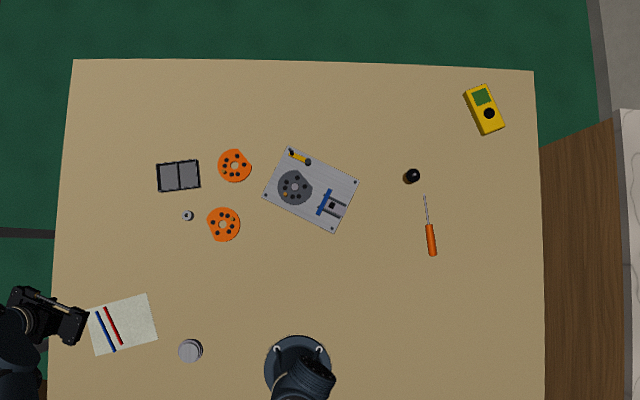

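View pics/topc.png

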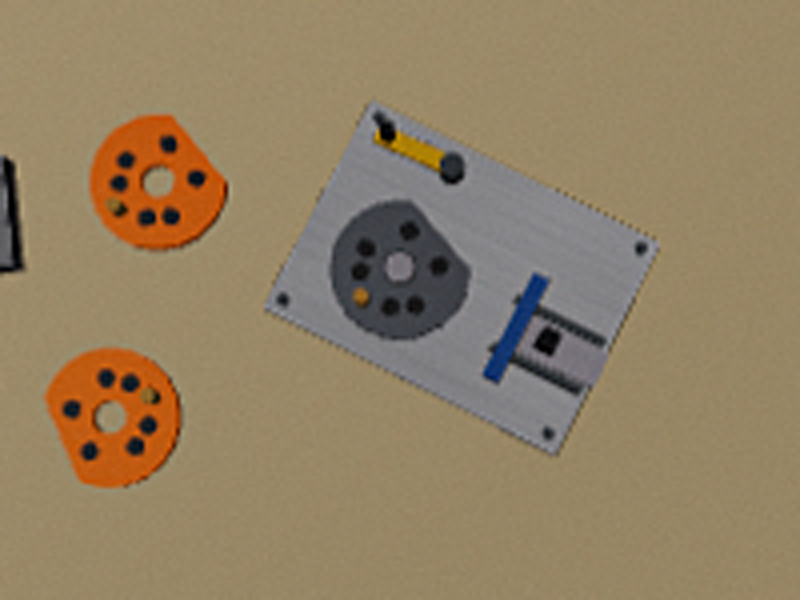

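View pics/sidec.png

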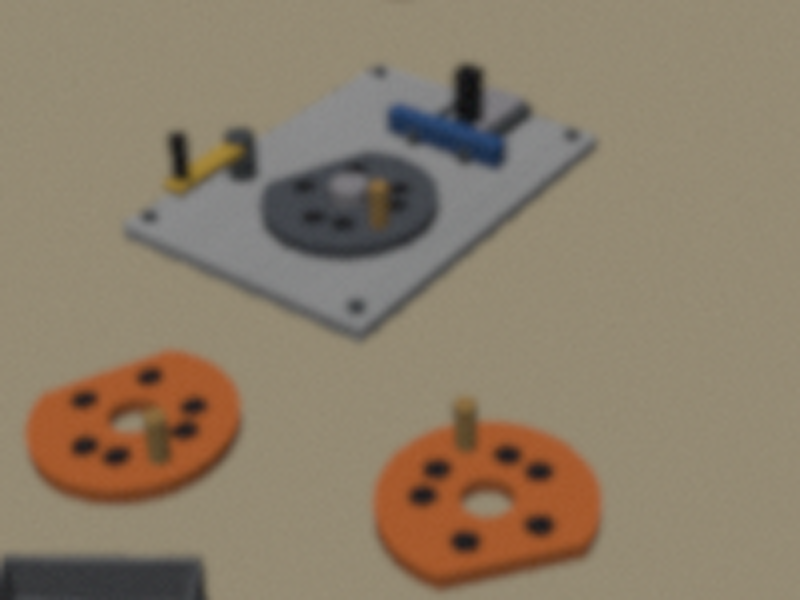

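The fixture at top ≈(190,317) carries the only dark-grey disc, at top ≈(187,294). The two orange discs, at (166,235) and (224,223), lie loose on the bench and are look-alikes. The grey one fits the description, and the crop confirms it. Next I'll measure the geometry.

```bash
python3 - <<'E'
from h import *
np.set_printoptions(precision=4,suppress=True)
def t(x,y): return (120+(y+.5)/4-.5,195+(x+.5)/4-.5)
def s(x,y): return (170+(y+.5)/4-.5,205+(x+.5)/4-.5)
cs=[onz('top',t(*p),.012) for p in[(372,100),(658,240),(556,455),(267,310)]]
print(np.array(cs)); 
for i in range(4):
    d=cs[(i+1)%4]-cs[i]; print(np.hypot(*d[:2]),np.degrees(np.arctan2(d[1],d[0])))
ss=[onz('side',s(*p),.012) for p in[(128,231),(360,337),(597,145),(378,66)]]
print(np.array(ss))
for i in range(4):
    d=ss[(i+1)%4]-ss[i]; print(np.hypot(*d[:2]),np.degrees(np.arctan2(d[1],d[0])))
for n,pt,ps,z in [('spindle',(400,265),(350,180),.038),('pivot',(452,165),(240,135),.05),('clamppost',(381,121),(178,135),.069),('barpost',(548,340),(468,72),.061),('stud',(361,296),(378,183),.056)]:
    print(n,onz('top',t(*pt),z),onz('side',s(*ps),z))
E
```

```text
[[ 0.7002  0.0459  0.012 ]
 [ 0.5914 -0.1854  0.012 ]
 [ 0.4186 -0.1062  0.012 ]
 [ 0.5284  0.1242  0.012 ]]
0.2555879698422935 -115.1908248444906
0.19009905812147276 155.37123814788782
0.255241115227288 64.52107429005996
0.18881947662358797 -24.518717133691588
[[ 0.6936  0.0576  0.012 ]
 [ 0.529   0.1381  0.012 ]
 [ 0.4178 -0.0888  0.012 ]
 [ 0.5875 -0.1793  0.012 ]]
0.18322215486545285 153.93428222732618
0.25269673030806583 -116.09768523202541
0.1923138854426641 -28.06610586258518
0.2595600091125908 65.8845924011117
spindle [0.5627 0.019  0.038 ] [0.561  0.0198 0.038 ]
pivot [ 0.6401 -0.0197  0.05  ] [ 0.6371 -0.0035  0.05  ]
clamppost [0.669  0.0352 0.069 ] [0.6634 0.0334 0.069 ]
barpost [ 0.5044 -0.0955  0.061 ] [ 0.505 -0.088  0.061]
stud [0.5356 0.0475 0.056 ] [0.5365 0.0486 0.056 ]
```

```bash
cat >> h.py <<'E'
FY=-25.6; SP=np.array([.562,.0193])
def fx(a,b):
    c,s=np.cos(np.radians(FY)),np.sin(np.radians(FY)); return SP+[c*a-s*b,s*a+c*b]
def toolyaw(o):
    x=R.from_quat(o['tool_rot']).apply([1,0,0]); return np.degrees(np.arctan2(x[1],x[0]))
def plan(wps,base=None):
    o=get_obs(); p=o['position'] if base is None else np.array(base[:3]); Y=toolyaw(o) if base is None else base[3]
    Y0=np.radians(Y); ex=np.array([np.cos(Y0),np.sin(Y0),0]); ey=np.array([np.sin(Y0),-np.cos(Y0),0])
    print('at',o['time'],o['position'].round(4),'yaw',round(toolyaw(o),1),'F',o['ft_force'].round(1),'w',round(o['grip_width'],4))
    for w in wps:
        d=np.array(w[:3])-p; dy=(w[3]-Y+180)%360-180
        print([round(d@ex/.025,2),round(d@ey/.025,2),round(-d[2]/.025,2),0,0,round(-dy,1)])
E
python3 - <<'E'
from h import *
plan([(.5356,.048,.12,43),(.5356,.048,.035,43)])
E
```

```text
at 0.9 [0.2059 0.5901 0.2226] yaw 70.8 F [-0.1  0.4 -0.3] w 0.0873
[np.float64(-16.13), np.float64(19.6), np.float64(4.1), 0, 0, np.float64(27.8)]
[np.float64(-16.13), np.float64(19.6), np.float64(7.5), 0, 0, np.float64(27.8)]
```

carry_out(deltas=[[-1,-16.1,19.6,2,0,0,28],[-1,-16.1,19.6,2,0,0,28],[-1,-16.1,19.6,2,0,0,28],[-1,-16.1,19.6,2,0,0,28],[-1,-16.1,19.6,2,0,0,28],[-1,-16.1,19.6,2,0,0,28],[-1,-16.1,19.6,2,0,0,28],[-1,-16.1,19.6,2,0,0,28]])

```text
time: 1.7
position: [0.4144, 0.2479, 0.1913]
tool_rot: [0.931, 0.365, 0.001, 0.0]
ft_force: [1.2, 0.8, -0.8]
grip_width: 0.0867
```

```bash
python3 - <<'E'
from h import *
plan([(.5356,.048,.12,43),(.5356,.048,.035,43)])
E
```

```text
at 1.7 [0.4144 0.2479 0.1913] yaw 42.8 F [ 1.2  0.8 -0.8] w 0.0867
[np.float64(-1.87), np.float64(9.16), np.float64(2.85), 0, 0, np.float64(-0.2)]
[np.float64(-1.87), np.float64(9.16), np.float64(6.25), 0, 0, np.float64(-0.2)]
```

carry_out(deltas=[[-1,-1.8,9.0,2.4,0,0,0],[-1,-1.8,9.0,2.4,0,0,0],[-1,-1.8,9.0,2.4,0,0,0],[-1,-1.8,9.0,2.4,0,0,0],[-1,-1.8,9.0,2.4,0,0,0],[-1,-1.8,9.0,2.4,0,0,0],[-1,-1.8,9.0,2.4,0,0,0],[-1,-1.8,9.0,2.4,0,0,0]])

```text
time: 2.5
position: [0.5323, 0.0547, 0.1312]
tool_rot: [0.931, 0.365, -0.0, -0.0]
ft_force: [-0.4, -0.1, -0.6]
grip_width: 0.087
```

```bash
python3 - <<'E'
from h import *
plan([(.5356,.048,.075,43),(.5356,.048,.035,43)])
E
```

```text
at 2.5 [0.5323 0.0547 0.1312] yaw 42.8 F [-0.4 -0.1 -0.6] w 0.087
[np.float64(-0.08), np.float64(0.29), np.float64(2.25), 0, 0, np.float64(-0.2)]
[np.float64(-0.08), np.float64(0.29), np.float64(3.85), 0, 0, np.float64(-0.2)]
```

carry_out(deltas=[[-1,-0.08,0.29,1.5,0,0,0],[-1,-0.08,0.29,2.5,0,0,0],[-1,-0.08,0.29,3.3,0,0,0],[-1,-0.08,0.29,3.8,0,0,0],[-1,-0.08,0.29,3.8,0,0,0],[-1,-0.08,0.29,3.8,0,0,0]])

```text
time: 3.1
position: [0.5367, 0.0479, 0.0367]
tool_rot: [0.931, 0.365, 0.0, 0.0]
ft_force: [0.7, -0.0, -0.5]
grip_width: 0.0872
```

```bash
python3 - <<'E'
from h import *
plan([(.5356,.048,.035,43)])
a,_=shot('top');b,_=shot('side')
A=cv2.resize(a[120:270,195:395],None,fx=3,fy=3,interpolation=cv2.INTER_CUBIC)
B=cv2.resize(b[150:300,205:405],None,fx=3,fy=3,interpolation=cv2.INTER_CUBIC)
cv2.imwrite('pics/p1.png',cv2.resize(np.vstack([A,B]),None,fx=.66,fy=.66)[:,:,::-1])
E
```

```text
at 3.1 [0.5367 0.0479 0.0367] yaw 42.8 F [ 0.7 -0.  -0.5] w 0.0872
[np.float64(-0.03), np.float64(-0.03), np.float64(0.07), 0, 0, np.float64(-0.2)]
```

View pics/p1.png

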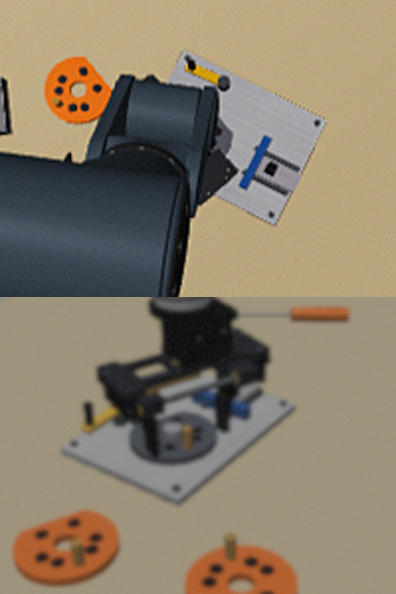

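The side view shows the stud at crop ≈(187,435), standing between the two fingers. I'll close gently.

carry_out(deltas=[[1,0,0,0,0,0,0],[1,0,0,0,0,0,0],[1,0,0,0,0,0,0],[1,0,0,0,0,0,0],[1,0,0,0,0,0,0],[1,0,0,0,0,0,0],[1,0,0,0,0,0,0]], force=5)

```text
time: 3.9
position: [0.5366, 0.0471, 0.0361]
tool_rot: [0.931, 0.365, -0.0, -0.0]
ft_force: [-0.0, 0.6, 0.2]
grip_width: 0.0395
```

```bash
cat > arc.py <<'E'
from h import *
def arc(c,r,a0,a1,n,z,yoff):
    return [(*(c+r*np.array([np.cos(np.radians(a)),np.sin(np.radians(a))])),z,a+yoff) for a in np.linspace(a0,a1,n+1)[1:]]
E
python3 - <<'E'
from arc import *
o=get_obs(); d=o['position'][:2]-SP; a=np.degrees(np.arctan2(d[1],d[0])); print(a,np.hypot(*d))
plan(arc(SP,.038,a,a-34.5,6,o['position'][2],-90+ (toolyaw(o)+90-a)))
E
```

```text
132.42388872457613 0.037679831260940475
at 3.9 [0.5366 0.0471 0.0361] yaw 42.8 F [-0.   0.6  0.2] w 0.0395
[np.float64(0.15), np.float64(-0.0), np.float64(-0.0), 0, 0, np.float64(5.8)]
[np.float64(0.3), np.float64(0.02), np.float64(-0.0), 0, 0, np.float64(11.5)]
[np.float64(0.45), np.float64(0.06), np.float64(-0.0), 0, 0, np.float64(17.2)]
[np.float64(0.59), np.float64(0.11), np.float64(-0.0), 0, 0, np.float64(23.0)]
[np.float64(0.73), np.float64(0.18), np.float64(-0.0), 0, 0, np.float64(28.8)]
[np.float64(0.86), np.float64(0.26), np.float64(-0.0), 0, 0, np.float64(34.5)]
```

Fingers are slow, so I'll close further.

carry_out(deltas=[[1,0,0,0,0,0,0],[1,0,0,0,0,0,0],[1,0,0,0,0,0,0],[1,0,0,0,0,0,0],[1,0,0,0,0,0,0],[1,0,0,0,0,0,0]])

```text
time: 4.5
position: [0.5367, 0.0472, 0.0361]
tool_rot: [0.931, 0.365, 0.0, 0.0]
ft_force: [0.7, 0.1, -1.3]
grip_width: 0.0118
```

carry_out(deltas=[[1,0.15,0,0,0,0,5.8],[1,0.3,0.02,0,0,0,11.5],[1,0.45,0.06,0,0,0,17.2],[1,0.59,0.11,0,0,0,23],[1,0.73,0.18,0,0,0,28.8],[1,0.86,0.26,0,0,0,34.5]])

```text
time: 5.1
position: [0.5567, 0.057, 0.0361]
tool_rot: [0.998, 0.07, -0.0, 0.0]
ft_force: [0.0, 0.1, -0.6]
grip_width: 0.0118
```

```bash
python3 - <<'E'
from arc import *
o=get_obs(); d=o['position'][:2]-SP; a=np.degrees(np.arctan2(d[1],d[0])); print(a,np.hypot(*d),o['moment'])
plan(arc(SP,.038,a,90+FY,6,o['position'][2],-90))
E
```

```text
98.04364415836496 0.038085521597273554 [-0.05511628  0.02406984 -0.00750939]
at 5.1 [0.5567 0.057  0.0361] yaw 8.0 F [ 0.   0.1 -0.6] w 0.0118
[np.float64(0.15), np.float64(0.01), np.float64(-0.0), 0, 0, np.float64(5.6)]
[np.float64(0.3), np.float64(0.03), np.float64(-0.0), 0, 0, np.float64(11.2)]
[np.float64(0.44), np.float64(0.07), np.float64(-0.0), 0, 0, np.float64(16.8)]
[np.float64(0.58), np.float64(0.12), np.float64(-0.0), 0, 0, np.float64(22.4)]
[np.float64(0.71), np.float64(0.18), np.float64(-0.0), 0, 0, np.float64(28.0)]
[np.float64(0.84), np.float64(0.26), np.float64(-0.0), 0, 0, np.float64(33.6)]
```

Forces are low and the disc is following.

carry_out(deltas=[[1,0.15,0.01,0,0,0,5.6],[1,0.3,0.03,0,0,0,11.2],[1,0.44,0.07,0,0,0,16.8],[1,0.58,0.12,0,0,0,22.4],[1,0.71,0.18,0,0,0,28],[1,0.84,0.26,0,0,0,33.6],[1,0.84,0.26,0,0,0,33.6]])

```text
time: 5.8
position: [0.579, 0.0535, 0.0361]
tool_rot: [0.976, -0.219, 0.0, -0.0]
ft_force: [1.6, 1.2, -0.3]
grip_width: 0.0116
```

carry_out(deltas=[[0,0,0,0,0,0,0],[0,0,0,0,0,0,0],[0,0,0,0,0,0,0],[0,0,0,0,0,0,0],[0,0,0,-1,0,0,0],[0,0,0,-2.5,0,0,0],[0,0,0,-4,0,0,0],[0,0,0,-4,0,0,0]])

```text
time: 6.6
position: [0.5823, 0.0533, 0.1412]
tool_rot: [0.976, -0.219, 0.005, -0.001]
ft_force: [0.9, 0.5, 0.2]
grip_width: 0.0433
```

```bash
python3 - <<'E'
from h import *
print(fx(0,-132e-3))
plan([(*fx(0,-.131),.09,90+FY),(*fx(0,-.131),.04,90+FY)])
E
```

```text
[ 0.50496468 -0.09974189]
at 6.6 [0.5823 0.0533 0.1412] yaw -25.3 F [0.9 0.5 0.2] w 0.0433
[np.float64(-0.18), np.float64(6.82), np.float64(2.05), 0, 0, np.float64(-89.7)]
[np.float64(-0.18), np.float64(6.82), np.float64(4.05), 0, 0, np.float64(-89.7)]
```

carry_out(deltas=[[-0.4,0,1.2,0,0,0,-8],[-0.4,0,2.5,0,0,0,-16],[-0.4,0,4,0,0,0,-24],[-0.4,-0.1,5.5,0,0,0,-32],[-0.4,-0.2,6.8,0.3,0,0,-40],[-0.4,-0.2,6.8,0.6,0,0,-48],[-0.4,-0.2,6.8,1,0,0,-56],[-0.4,-0.2,6.8,1,0,0,-64]])

```text
time: 7.4
position: [0.4996, -0.0979, 0.1094]
tool_rot: [0.943, 0.333, -0.001, -0.001]
ft_force: [-0.9, 0.7, -0.0]
grip_width: 0.0607
```

```bash
python3 - <<'E'
from h import *
plan([(*fx(0,-.131),.09,90+FY),(*fx(0,-.131),.04,90+FY)])
np.set_printoptions(precision=4,suppress=True)
b,_=shot('side')
P=[*[(*fx(*p),z) for p,z in [((0,38e-3),.056),((0,0),.038),((0,-.132),.061),((90e-3,0),.05),((90e-3,55e-3),.069)]]]
print(proj('side',P))
B=cv2.resize(b[150:290,205:405],None,fx=4,fy=4,interpolation=cv2.INTER_CUBIC)
cv2.imwrite('pics/p2.png',B[:,:,::-1])
for r in spot_in('side','bar_post')[:2]+spot_in('side','disc_stud')[:3]: print(r)
E
```

```text
at 7.4 [ 0.4996 -0.0979  0.1094] yaw 38.9 F [-0.9  0.7 -0. ] w 0.0607
[np.float64(0.16), np.float64(0.18), np.float64(0.78), 0, 0, np.float64(-25.5)]
[np.float64(0.16), np.float64(0.18), np.float64(2.78), 0, 0, np.float64(-25.5)]
[[215.0707 281.3368]
 [214.4963 291.7853]
 [185.5956 322.3228]
 [200.0738 264.1882]
 [202.5744 248.2123]]
{'pixel': [218.1, 290.5], 'score': 0.87}
{'pixel': [290.8, 321.7], 'score': 0.83}
{'pixel': [277.6, 239.0], 'score': 0.66}
```

View pics/p2.png

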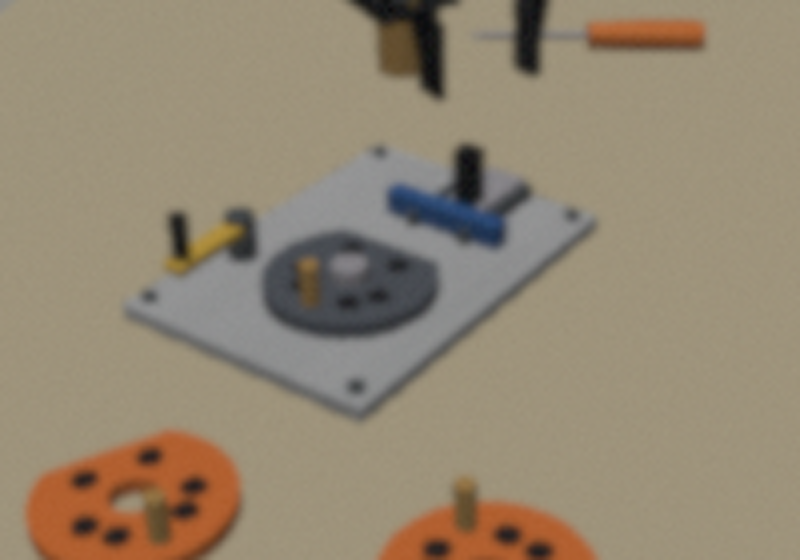

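The side view shows the stud top at crop (308,260), against (305,260) predicted for the aligned pose. The flat faces the bar, and the bar post is at crop (468,150). Now I'll go down on the post.

carry_out(deltas=[[-0.4,0.2,0.2,0,0,0,-8.5],[-0.4,0.2,0.2,0,0,0,-17],[-0.4,0.2,0.2,0,0,0,-25.5],[-0.4,0.2,0.2,0.8,0,0,-25.5],[-0.4,0.2,0.2,1.8,0,0,-25.5],[-0.4,0.2,0.2,2.6,0,0,-25.5],[-0.4,0.2,0.2,2.8,0,0,-25.5],[-0.4,0.2,0.2,2.8,0,0,-25.5]])

```text
time: 8.35
position: [0.5078, -0.0984, 0.0405]
tool_rot: [0.848, 0.531, -0.0, -0.001]
ft_force: [-0.1, 0.4, -0.2]
grip_width: 0.0611
```

carry_out(deltas=[[1,0,0,0,0,0,0],[1,0,0,0,0,0,0],[1,0,0,0,0,0,0],[1,0,0,0,0,0,0],[1,0,0,0,0,0,0],[1,0,0,0,0,0,0],[1,0,0,0,0,0,0],[1,0,0,0,0,0,0]], force=20)

```text
time: 9.15
position: [0.5085, -0.0985, 0.0413]
tool_rot: [0.847, 0.531, 0.0, 0.0]
ft_force: [0.7, 1.5, 2.1]
grip_width: 0.0156
```

```bash
cat > st.py <<'E'
from h import *
o=get_obs(); d=o['position'][:2]-SP; r=np.radians(FY); ey=np.array([-np.sin(r),np.cos(r)]);ex=np.array([np.cos(r),np.sin(r)])
f=o['ft_force'][:2]
print(o['time'].__round__(2),'pos',o['position'].round(4),'yaw',round(toolyaw(o),1),'fix x %.4f y %.4f'%(d@ex,d@ey),'F ex %.1f ey %.1f'%(f@ex,f@ey),o['ft_force'].round(1),o['grip_width'].__round__(4))
E
python3 st.py
```

```text
9.15 pos [ 0.5085 -0.0985  0.0413] yaw 64.2 fix x 0.0027 y -0.1294 F ex -0.0 ey 1.7 [0.7 1.5 2.1] 0.0156
```

carry_out(deltas=[[1,0.3,0,0,0,0,0],[1,0.6,0,0,0,0,0],[1,0.9,0,0,0,0,0],[1,1.2,0,0,0,0,0],[1,1.5,0,0,0,0,0],[1,1.7,0,0,0,0,0],[1,1.8,0,0,0,0,0],[1,1.8,0,0,0,0,0]])

```text
time: 9.95
position: [0.5284, -0.0571, 0.0412]
tool_rot: [0.847, 0.531, 0.0, -0.0]
ft_force: [-0.6, 1.0, 5.9]
grip_width: 0.0161
```

```bash
python3 st.py
```

```text
9.95 pos [ 0.5284 -0.0571  0.0412] yaw 64.2 fix x 0.0027 y -0.0835 F ex -1.0 ey 0.6 [-0.6  1.   5.9] 0.0161
```

carry_out(deltas=[[1,0.06,0,0,0,0,0],[1,0.12,0,0,0,0,0],[1,0.18,0,0,0,0,0],[1,0.22,0,0,0,0,0],[1,0.22,0,0,0,0,0]])

```text
time: 10.45
position: [0.5305, -0.0526, 0.0413]
tool_rot: [0.847, 0.531, 0.0, -0.0]
ft_force: [-0.3, -0.9, 5.5]
grip_width: 0.0158
```

```bash
python3 st.py
```

```text
10.45 pos [ 0.5305 -0.0526  0.0413] yaw 64.2 fix x 0.0027 y -0.0785 F ex 0.1 ey -0.9 [-0.3 -0.9  5.5] 0.0158
```

carry_out(deltas=[[1,0.04,0,0,0,0,0],[1,0.08,0,0,0,0,0],[1,0.08,0,0,0,0,0]])

```text
time: 10.75
position: [0.5314, -0.0509, 0.0413]
tool_rot: [0.847, 0.531, 0.0, -0.0]
ft_force: [-1.2, -1.3, 5.4]
grip_width: 0.0157
```

```bash
python3 st.py
```

```text
10.75 pos [ 0.5314 -0.0509  0.0413] yaw 64.2 fix x 0.0027 y -0.0765 F ex -0.5 ey -1.7 [-1.2 -1.3  5.4] 0.0157
```

carry_out(deltas=[[1,0.04,0,0,0,0,0],[1,0.08,0,0,0,0,0],[1,0.08,0,0,0,0,0]])

```text
time: 11.05
position: [0.5321, -0.0493, 0.0413]
tool_rot: [0.847, 0.531, -0.0, 0.0]
ft_force: [-2.2, -3.0, 6.1]
grip_width: 0.0156
```

```bash
python3 st.py
```

```text
11.05 pos [ 0.5321 -0.0493  0.0413] yaw 64.2 fix x 0.0027 y -0.0748 F ex -0.7 ey -3.6 [-2.2 -3.   6.1] 0.0156
```

Contact is building, at about 3.6 N. I'll press on in small steps.

carry_out(deltas=[[1,0.04,0,0,0,0,0],[1,0.06,0,0,0,0,0],[1,0.06,0,0,0,0,0]])

```text
time: 11.35
position: [0.5327, -0.0481, 0.0413]
tool_rot: [0.847, 0.531, -0.0, 0.0]
ft_force: [-2.7, -2.1, 5.5]
grip_width: 0.016
```

```bash
python3 st.py
```

```text
11.35 pos [ 0.5327 -0.0481  0.0413] yaw 64.2 fix x 0.0027 y -0.0734 F ex -1.5 ey -3.0 [-2.7 -2.1  5.5] 0.016
```

carry_out(deltas=[[1,0.04,0,0,0,0,0],[1,0.08,0,0,0,0,0],[1,0.08,0,0,0,0,0]])

```text
time: 11.65
position: [0.5329, -0.0478, 0.0413]
tool_rot: [0.847, 0.532, -0.001, 0.001]
ft_force: [-4.6, -8.2, 6.5]
grip_width: 0.0156
```

```bash
python3 st.py; python3 - <<'E'
from h import *
b,_=shot('side')
B=cv2.resize(b[170:270,225:365],None,fx=5,fy=5,interpolation=cv2.INTER_CUBIC)
cv2.imwrite('pics/p3.png',B[:,:,::-1])
E
```

```text
11.65 pos [ 0.5329 -0.0478  0.0413] yaw 64.3 fix x 0.0027 y -0.0731 F ex -0.6 ey -9.4 [-4.6 -8.2  6.5] 0.0156
```

View pics/p3.png

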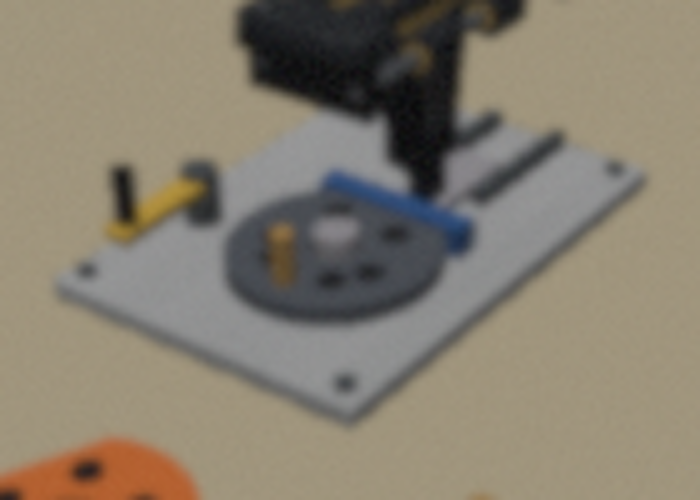

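The bar lies on the flat and the force rose sharply to 9.4 N with almost no more motion. One more small push to about 11 N.

carry_out(deltas=[[1,0.02,0,0,0,0,0],[1,0.03,0,0,0,0,0],[1,0.03,0,0,0,0,0],[1,0.03,0,0,0,0,0]])

```text
time: 12.1
position: [0.5328, -0.0477, 0.0413]
tool_rot: [0.847, 0.532, -0.002, 0.001]
ft_force: [-5.7, -11.4, 6.8]
grip_width: 0.0157
```

```bash
python3 st.py
```

```text
12.1 pos [ 0.5328 -0.0477  0.0413] yaw 64.3 fix x 0.0027 y -0.0730 F ex -0.2 ey -12.8 [ -5.7 -11.4   6.8] 0.0157
```

carry_out(deltas=[[-0.3,-0.06,0,0,0,0,0],[-0.3,-0.1,0,0,0,0,0],[-0.3,-0.1,0,0,0,0,0],[-0.3,-0.1,0,0,0,0,0],[-0.3,-0.1,0,0,0,0,0],[-0.3,-0.1,0,-1,0,0,0],[-0.3,-0.1,0,-2.2,0,0,0],[-0.3,-0.1,0,-3,0,0,0]])

```text
time: 12.9
position: [0.5333, -0.048, 0.1175]
tool_rot: [0.847, 0.531, 0.001, 0.0]
ft_force: [0.5, -0.5, -0.0]
grip_width: 0.0559
```

```bash
python3 st.py; python3 - <<'E'
from h import *
c=fx(.09,.055); print(c)
plan([(*c,.12,FY),(*c,.047,FY)])
E
```

```text
12.9 pos [ 0.5333 -0.048   0.1175] yaw 64.2 fix x 0.0032 y -0.0730 F ex 0.7 ey -0.2 [ 0.5 -0.5 -0. ] 0.0559
[0.66692964 0.03001307]
at 12.9 [ 0.5333 -0.048   0.1175] yaw 64.2 F [ 0.5 -0.5 -0. ] w 0.0559
[np.float64(5.14), np.float64(3.45), np.float64(-0.1), 0, 0, np.float64(89.8)]
[np.float64(5.14), np.float64(3.45), np.float64(2.82), 0, 0, np.float64(89.8)]
```

carry_out(deltas=[[-0.3,0.6,0.4,0,0,0,8.5],[-0.3,1.4,0.9,0,0,0,17],[-0.3,2.3,1.5,0,0,0,25.5],[-0.3,3.2,2.2,0,0,0,34],[-0.3,4.2,2.8,0,0,0,42.5],[-0.3,5.2,3.4,0,0,0,51],[-0.3,5.25,3.45,0,0,0,59.5],[-0.3,5.25,3.45,0,0,0,68]])

```text
time: 13.7
position: [0.6683, 0.0336, 0.1157]
tool_rot: [0.999, -0.036, 0.0, -0.0]
ft_force: [-0.2, -0.4, -0.5]
grip_width: 0.0566
```

```bash
python3 - <<'E'
from h import *
c=(.668,.0325)
plan([(*c,.12,FY),(*c,.046,FY)])
b,_=shot('side'); a,_=shot('top')
B=cv2.resize(b[170:270,225:365],None,fx=5,fy=5,interpolation=cv2.INTER_CUBIC)
cv2.imwrite('pics/p4.png',B[:,:,::-1])
B=cv2.resize(a[130:250,235:385],None,fx=5,fy=5,interpolation=cv2.INTER_CUBIC)
cv2.imwrite('pics/p4t.png',B[:,:,::-1])
E
```

```text
at 13.7 [0.6683 0.0336 0.1157] yaw -4.1 F [-0.2 -0.4 -0.5] w 0.0566
[np.float64(-0.01), np.float64(0.05), np.float64(-0.17), 0, 0, np.float64(21.5)]
[np.float64(-0.01), np.float64(0.05), np.float64(2.79), 0, 0, np.float64(21.5)]
```

View pics/p4.png

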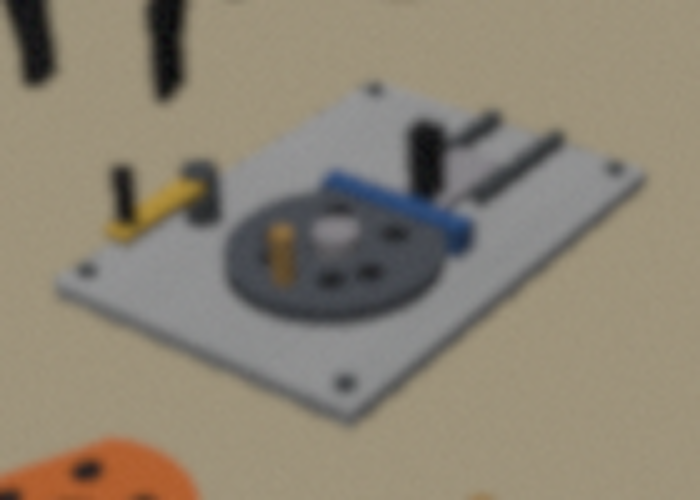

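View pics/p4t.png

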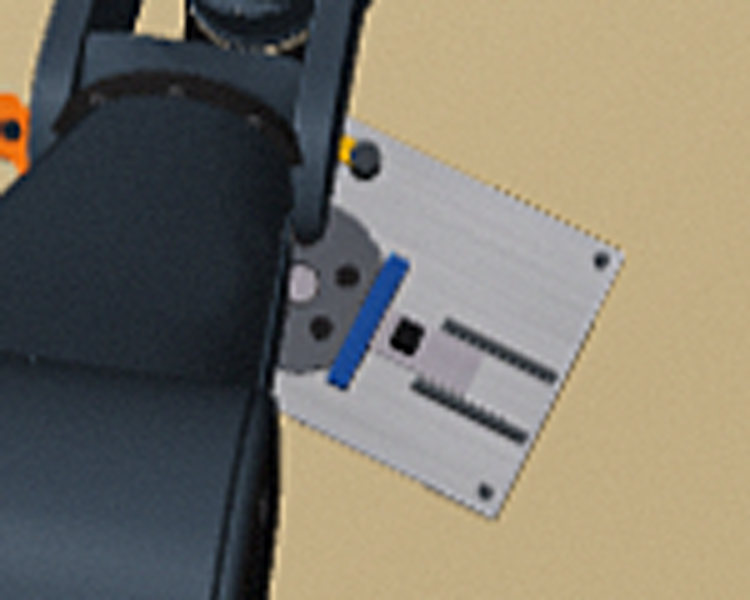

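The top view shows the bar at crop (370,320) lying along the disc's flat with no gap. The clamp arm is untouched. I'll go down on the clamp post and pinch it.

carry_out(deltas=[[-0.3,0,0.05,0,0,0,8.5],[-0.3,0,0.05,0,0,0,17],[-0.3,0,0.05,0,0,0,21.5],[-0.3,0,0.05,1,0,0,21.5],[-0.3,0,0.05,2,0,0,21.5],[-0.3,0,0.05,2.6,0,0,21.5],[-0.3,0,0.05,2.75,0,0,21.5],[-0.3,0,0.05,2.75,0,0,21.5]])

```text
time: 14.6
position: [0.6672, 0.0312, 0.0468]
tool_rot: [0.976, -0.219, -0.001, 0.0]
ft_force: [-0.0, 0.3, -0.4]
grip_width: 0.0565
```

carry_out(deltas=[[1,0,0,0,0,0,0],[1,0,0,0,0,0,0],[1,0,0,0,0,0,0],[1,0,0,0,0,0,0],[1,0,0,0,0,0,0],[1,0,0,0,0,0,0],[1,0,0,0,0,0,0],[1,0,0,0,0,0,0]], force=5)

```text
time: 15.4
position: [0.6673, 0.0314, 0.0474]
tool_rot: [0.976, -0.219, -0.0, -0.0]
ft_force: [-1.4, 0.6, 0.6]
grip_width: 0.0119
```

```bash
python3 st.py; python3 - <<'E'
from arc import *
r=np.radians(FY); ey=np.array([-np.sin(r),np.cos(r)])
o=get_obs(); p=o['position'][:2]
pv=p-.055*ey; print('pivot',pv, fx(.09,0))
plan(arc(pv,.055,90+FY,90+FY+45,7,o['position'][2],-90))
E
```

```text
15.4 pos [0.6673 0.0314 0.0474] yaw -25.3 fix x 0.0898 y 0.0564 F ex -1.5 ey -0.1 [-1.4  0.6  0.6] 0.0119
pivot [ 0.64355029 -0.01823408] [ 0.64316493 -0.01958772]
at 15.4 [0.6673 0.0314 0.0474] yaw -25.3 F [-1.4  0.6  0.6] w 0.0119
[np.float64(-0.25), np.float64(0.01), np.float64(-0.0), 0, 0, np.float64(-6.2)]
[np.float64(-0.49), np.float64(0.05), np.float64(-0.0), 0, 0, np.float64(-12.6)]
[np.float64(-0.73), np.float64(0.12), np.float64(-0.0), 0, 0, np.float64(-19.0)]
[np.float64(-0.96), np.float64(0.21), np.float64(-0.0), 0, 0, np.float64(-25.5)]
[np.float64(-1.17), np.float64(0.33), np.float64(-0.0), 0, 0, np.float64(-31.9)]
[np.float64(-1.37), np.float64(0.47), np.float64(-0.0), 0, 0, np.float64(-38.3)]
[np.float64(-1.56), np.float64(0.64), np.float64(-0.0), 0, 0, np.float64(-44.7)]
```

carry_out(deltas=[[1,-0.25,0.01,0,0,0,-6.2],[1,-0.49,0.05,0,0,0,-12.6],[1,-0.73,0.12,0,0,0,-19],[1,-0.96,0.21,0,0,0,-25.5],[1,-1.17,0.33,0,0,0,-31.9],[1,-1.37,0.47,0,0,0,-38.3],[1,-1.56,0.64,0,0,0,-44.7]])

```text
time: 16.1
position: [0.6262, 0.0334, 0.0474]
tool_rot: [0.985, 0.17, 0.001, 0.0]
ft_force: [1.2, 0.4, -1.1]
grip_width: 0.0119
```

```bash
python3 st.py; python3 - <<'E'
from arc import *
o=get_obs(); p=o['position'][:2]
pv=np.array([.6435,-.0185]); d=p-pv; a=np.degrees(np.arctan2(d[1],d[0])); print(a,np.hypot(*d))
plan(arc(pv,.055,a,180+FY-3,7,o['position'][2],-90))
E
```

```text
16.1 pos [0.6262 0.0334 0.0474] yaw 19.6 fix x 0.0518 y 0.0404 F ex 0.9 ey 0.9 [ 1.2  0.4 -1.1] 0.0119
108.44200952699914 0.054663985394344076
at 16.1 [0.6262 0.0334 0.0474] yaw 19.6 F [ 1.2  0.4 -1.1] w 0.0119
[np.float64(-0.24), np.float64(-0.01), np.float64(-0.0), 0, 0, np.float64(-5.0)]
[np.float64(-0.47), np.float64(0.03), np.float64(-0.0), 0, 0, np.float64(-11.1)]
[np.float64(-0.7), np.float64(0.08), np.float64(-0.0), 0, 0, np.float64(-17.2)]
[np.float64(-0.92), np.float64(0.17), np.float64(-0.0), 0, 0, np.float64(-23.4)]
[np.float64(-1.13), np.float64(0.27), np.float64(-0.0), 0, 0, np.float64(-29.5)]
[np.float64(-1.33), np.float64(0.4), np.float64(-0.0), 0, 0, np.float64(-35.6)]
[np.float64(-1.51), np.float64(0.55), np.float64(-0.0), 0, 0, np.float64(-41.8)]
```

carry_out(deltas=[[1,-0.24,0,0,0,0,-5],[1,-0.47,0.03,0,0,0,-11.1],[1,-0.7,0.08,0,0,0,-17.2],[1,-0.92,0.17,0,0,0,-23.4],[1,-1.13,0.27,0,0,0,-29.5],[1,-1.33,0.4,0,0,0,-35.6],[1,-1.51,0.55,0,0,0,-41.8],[1,-1.51,0.55,0,0,0,-41.8]])

```text
time: 16.9
position: [0.5955, 0.007, 0.0475]
tool_rot: [0.861, 0.509, 0.001, 0.001]
ft_force: [2.1, -1.6, -2.0]
grip_width: 0.0117
```

```bash
python3 st.py
```

```text
16.9 pos [0.5955 0.007  0.0475] yaw 61.1 fix x 0.0355 y 0.0034 F ex 2.6 ey -0.5 [ 2.1 -1.6 -2. ] 0.0117
```

carry_out(deltas=[[1,-0.06,0,0,0,0,-1.5],[1,-0.12,0,0,0,0,-3],[1,-0.16,0,0,0,0,-3],[1,-0.16,0,0,0,0,-3]])

```text
time: 17.3
position: [0.5946, 0.0052, 0.0475]
tool_rot: [0.848, 0.531, 0.002, 0.001]
ft_force: [5.9, 3.2, -4.5]
grip_width: 0.0116
```

```bash
python3 st.py
```

```text
17.3 pos [0.5946 0.0052 0.0475] yaw 64.1 fix x 0.0355 y 0.0014 F ex 3.9 ey 5.5 [ 5.9  3.2 -4.5] 0.0116
```

carry_out(deltas=[[1,-0.04,0,0,0,0,0],[1,-0.06,0,0,0,0,0],[1,-0.06,0,0,0,0,0]])

```text
time: 17.6
position: [0.5946, 0.0051, 0.0475]
tool_rot: [0.848, 0.53, 0.003, 0.0]
ft_force: [7.8, 6.1, -5.1]
grip_width: 0.0119
```

```bash
python3 st.py
```

```text
17.6 pos [0.5946 0.0051 0.0475] yaw 64.1 fix x 0.0355 y 0.0013 F ex 4.4 ey 8.9 [ 7.8  6.1 -5.1] 0.0119
```

The arm is on its stop: 8.9 N with no further motion. I'll release, lift and move clear.

carry_out(deltas=[[-0.2,0.06,0,0,0,0,0],[-0.2,0.08,0,0,0,0,0],[-0.2,0.08,0,0,0,0,0],[-0.2,0.08,0,0,0,0,0],[-0.2,0.08,0,0,0,0,0],[-0.2,0.08,0,-1.5,0,0,0],[-0.2,0.08,0,-3.5,0,0,0],[-0.2,0.08,0,-5,0,0,0]])

```text
time: 18.4
position: [0.5929, 0.0046, 0.1745]
tool_rot: [0.847, 0.531, 0.0, 0.0]
ft_force: [0.9, -0.1, 1.2]
grip_width: 0.052
```

carry_out(deltas=[[-0.2,2,0,-2,0,0,0],[-0.2,4,-1,-2,0,0,0],[-0.2,6,-2,-2,0,0,0],[-0.2,8,-3,-2,0,0,0],[-0.2,10,-4,-2,0,0,0],[-0.2,11,-5,-2,0,0,0],[-0.2,11,-5,-2,0,0,0],[-0.2,11,-5,-2,0,0,0]])

```text
time: 19.2
position: [0.5984, 0.3104, 0.2221]
tool_rot: [0.846, 0.533, -0.0, -0.001]
ft_force: [-0.3, -0.2, -0.6]
grip_width: 0.0522
```

```bash
python3 st.py; python3 - <<'E'
from h import *
b,_=shot('side'); a,_=shot('top','top9.png')
B=cv2.resize(b[170:270,225:365],None,fx=5,fy=5,interpolation=cv2.INTER_CUBIC)
cv2.imwrite('pics/p5.png',B[:,:,::-1])
B=cv2.resize(a[130:250,235:385],None,fx=5,fy=5,interpolation=cv2.INTER_CUBIC)
cv2.imwrite('pics/p5t.png',B[:,:,::-1])
E
```

```text
19.2 pos [0.5984 0.3104 0.2221] yaw 64.4 fix x -0.0929 y 0.2783 F ex -0.2 ey -0.3 [-0.3 -0.2 -0.6] 0.0522
```

View pics/p5.png

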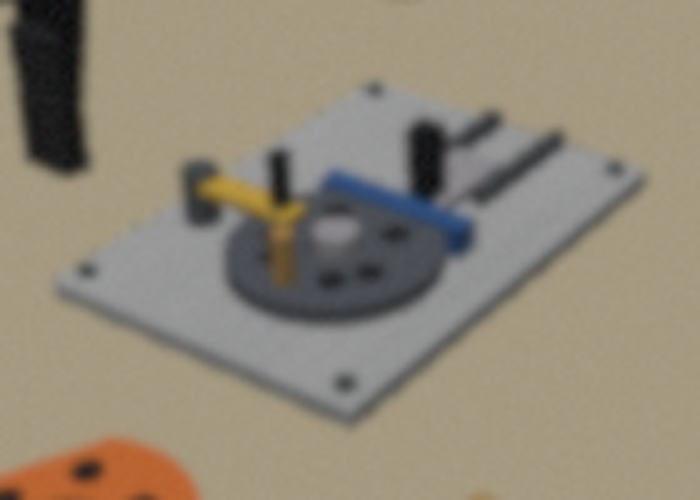

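View pics/p5t.png

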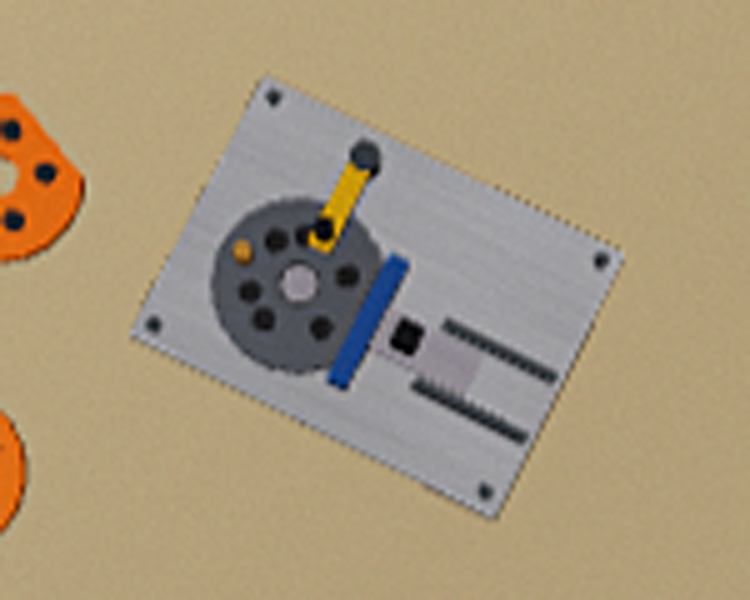

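In both views the bar lies against the flat along its length, and the yellow arm points at the spindle over the disc. The stud at top crop (243,250) is opposite the bar. Bystanders are where they were and the robot is clear, so I'll hand in.

```bash
python3 -c "
from h import *
print(hand_in(),get_obs()['time'])"
```

```text
the job is handed in; nothing more can be done
the job is handed in; nothing more can be done
```

The job is done and handed in at about 19.3 s of the 61 s allowed. I worked on the grey disc on the fixture and left the two orange look-alikes alone.

- **Disc:** I turned it about 68° clockwise by its stud, so the flat faces the bar.
- **Bar:** I slid it about 56 mm until the force climbed to 12.8 N with no further movement, a little above the 8 to 12 N range.
- **Hold-down arm:** I then swung it to its stop, which held at 8.9 N with no further movement, and backed the robot clear.

**Last checks:** the final top and side pictures show the bar on the flat with no visible gap. The stud is opposite the bar, the hold-down arm points at the spindle over the disc, and the robot touches nothing. I judged the bystanders only from the parts of those pictures I viewed and did not measure their positions.

**Disagreement:** at flush, the bar post read about 3 mm nearer the spindle than the nominal geometry. It read the same amount off before the slide, and the travel matched the expected 56 mm. I put it down to a camera offset in my spindle position.

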